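# Lock the twist lid onto the canister that holds the garlic

### The job

Two open twist-lock canisters stand on the worktop, one with a lime in it and one with a garlic bulb. The garlic is being put away: set the loose lid on the canister that holds the garlic with its two lugs in the slots of the collar, press it down against the sprung seal, turn it clockwise (seen from above) to its stop, just short of a quarter turn, and let go so that it springs up into the locked position. Leave the lime's canister open, keep garlic and lime in their canisters and do not disturb the other things on the worktop.

Things in the scene. Friction and masses are not known exactly. Their poses are not given: they have to be found in the camera images.
- lid_grip (a point): loose white lid, 109 mm across, 66 mm tall, 0.2 to 0.35 kg, standing on the worktop; z up. On top an upright steel grip bar, 84 mm long (x), 20 mm wide (y), spanning 28 to 66 mm above the lid's underside: grasp it across its width. This point: on the axis, half-way up the lid's bar, 46 mm above the underside. A half turn about z makes no difference.
- lid_lugs (a point): same lid, point on its axis at lug height, 7 mm above its underside. Above the underside: plug of 76 mm diameter 0 to 20 mm, flange of 109 mm diameter 20 to 26 mm. Two lugs stick out of the plug straight below the ends of the bar, at +x and -x: 12 mm wide, reaching 47 mm from the axis, 4 to 10 mm above the underside.
- canister_a_mouth (a point): centre of the collar's top face (z up) of one of two identical fixed canisters: glass, white collar, 94 mm tall, 109 mm across. Mouth 80 mm wide; two slots 17 mm wide cut through the 8 mm lip at +x and -x. Below the lip a channel runs clockwise (from above) from each slot to a stop. A raised mark on the collar's side shows where the lugs end when locked.
- canister_b_mouth (a point): the same point of the other canister. Height of lid_grip over this point, either canister: lugs beside the slots, on the lip, 42 mm; lugs in the slots, lid resting on the seal, 35 mm; pressed fully down (flange on the collar) 26 mm, only then can it turn: clockwise 1.40 rad (stop by 1.45); let go there, it rises into a pocket under the lip: 30.5 mm, locked.
- canister_a_seal (a joint): sprung dark sealing ring just inside the mouth of canister a; m it is pushed down: 0 free, 0.009 with a lid pressed fully down (about 11 N), 0.0045 with a lid locked (about 8 N). It starts to give at 5 N, more than the lid's weight.
- canister_b_seal (a joint): the same for canister b
- garlic_center (a point): centre of the garlic bulb, 56 mm, which stands on the floor of one of the canisters
- lime_center (a point): centre of the lime, 48 x 44 x 45 mm, which lies in the other canister
- lemon_b: bystander: a lemon, 72 x 55 x 56 mm, loose on the worktop; origin at its underside
- peeler: bystander: a black peeler, 170 x 25 x 18 mm, lying on the worktop; origin at its underside
- kitchen_timer: bystander: a white wind-up timer, 64 mm across and 58 mm tall; origin at its underside
Things that resemble listed ones, but are neither listed nor needed, are in the scene too. Leave any blue, orange or purple look-alike of the part that bears lime_center alone.

How it is judged:
At the end, for the whole second after the job is handed in: the lid is locked on the canister that holds the garlic: centred within 5 mm, level within 0.06 rad, turned at least 1.30 rad from the slots, and risen into the lock pocket (lid_grip 27.5 to 32.5 mm above the collar's top); the garlic and the lime are each still inside their own canister (((horizontal distance between garlic_center and canister_a_mouth below 0.035 m and height (world z) of each of garlic_center, lime_center below 0.06 m and horizontal distance between lime_center and canister_b_mouth below 0.035 m and horizontal distance between lid_grip and canister_a_mouth below 0.005 m and z of lid_grip in the frame of canister_a_mouth between 0.0275 and 0.0325 m and angle between lid_grip's own z axis and vertical below 0.06 rad and angle between the x axis of lid_grip and the x axis of canister_a_mouth, either way round above 1.3 rad) or (horizontal distance between garlic_center and canister_b_mouth below 0.035 m and height (world z) of each of garlic_center, lime_center below 0.06 m and horizontal distance between lime_center and canister_a_mouth below 0.035 m and horizontal distance between lid_grip and canister_b_mouth below 0.005 m and z of lid_grip in the frame of canister_b_mouth between 0.0275 and 0.0325 m and angle between lid_grip's own z axis and vertical below 0.06 rad and angle between the x axis of lid_grip and the x axis of canister_b_mouth, either way round above 1.3 rad))); the robot touches nothing.
It fails at once if a bystander (lemon, peeler or timer) is moved more than 30 mm (distance of any of lemon_b, peeler, kitchen_timer from where it was at the start of the episode above 0.03 m).
It also fails if it takes over 45 s, if anything falls off the work surface, if the arm or the gripper's body presses on something with over 40 N, if the wrist force passes 120 N, or if a joint passes its speed limit or range.

### The arm

A 6-joint arm with a two-finger parallel gripper is mounted at the origin on a cart in front of the work surface, level with it; the furniture and walls round the work are solid. World frame = base frame: x ahead of the robot, y to its left, z up, the work surface at z = 0. Lengths are in m, angles in rad, forces in N, time in s.
With the tool pointing down it reaches from about 0.35 to 0.975 m from the base axis. Payload 17.4 kg.
Tool frame: the origin (TCP) lies at the very end of the fingers, on their centre line; the grasp point (between the pads) lies 19 mm behind it (grip_depth is the distance from the TCP to the grasp point, in m); z points along the fingers, y is the line along which they close (so a half turn about z gives the same grasp; the last joint's range is limited). The gripper opens to 85 mm and grips with 20 to 120 N. Pads are 22 mm wide; open, the fingers measure 114 mm over their backs; the gripper's body (76 mm by 85 mm) begins 54 mm behind the grasp point. The pads swing forward as they close: fully open they stand 13 mm farther back than shut.
Start: joints at [-1.189, 0.116, 1.442, -0, 1.584, -0.038], TCP at [0.275, -0.616, 0.231] pointing down, gripper open.
Joint ranges: [-2.83, 2.83], [-0.83, 2.19], [0.07, 2.5], [-1.14, 4.28], [0.01, 3], [-2.97, 2.97]. Speed limits (rad/s): [1.89, 1.89, 2.22, 3.14, 3.14, 3.14].

### API

Orientations are given as a unit quaternion [x, y, z, w].
In Python, from workcell import sense, capture, camera_params, job_done, masks_of, tip_of, grip_depth gives the robot as it stands. The module is installed in compiled form; this text tells all that it offers.
- The arm moves only by the shell command python3 -m handwheel 'ROWS' [FORCE]. ROWS is JSON, a list of rows, each a list of 5 numbers: the shift along the tool's x, y, z in mm, then the turn about the tool's z in rad, then the gripper command: -1 is shut, 1 is fully open, values between are in proportion. A call has 1 to 8 rows; each row shifts and turns the commanded pose from where the row before left it, along the tool's axes as they then stand; what a row does not reach is not made up. A row lasts 1/10 s, in which the tool goes at most 50 mm and 8.59 degrees, less where a joint would pass 70% of its speed; a pose out of reach is approached as far as the arm can. A call is refused whole if a number of a shift passes 50 or a number of a turn 0.15, either way. A call with a gripper value outside its range is refused whole. The fingers move at their own pace and stop on an object; FORCE is the grip in N (left out, the last holds). Time passes only in rows, so rows that do not move let the fingers close. It gives the time, the measured TCP pose, the force, the opening and the grip force at its end, in the units of the state.
- sense(): the state, without advancing time (a new reading comes with each control period).
- capture(name): name is "scene" or "top" or "wrist"; returns the picture (400x640x3 uint8, red, green, blue); there is no depth.
- camera_params(name): a dict with "mtx" (3x3 intrinsics, pixels), "pose" (4x4, takes a point from camera to world coordinates). Camera axes: x right, y up, looking along -z (the intrinsics and any distortion apply to the point x, -y, -z); pixel columns grow to the right and rows downward; lengths in m; the calibration is good to about 2 mm. The wrist camera is an equidistant fisheye: a pixel r from the principal point sees the ray r / f radians off the axis. A picture is of the moment at which its call begins: read the wrist's pose just before it. camera_params takes no time and is no camera call; for the wrist camera it gives the pose at the moment of the call.
- job_done(): hands the job in; it is judged then, once.
Trained networks look in the newest picture that a camera, given by its name, has taken for a name from the list of things; names that differ only in an ending like _2 or _b are one class to them, and where a whole thing is asked for, a point or a joint stands for the part that bears it (a point fixed in the world has none). Each returns a list of dicts, best first, with "conf" (0 to 1); they miss things now and then, are a little off and sometimes report something else, mostly with a low value. They report only what shows in the picture. A call takes as long as a camera call. They do not tell look-alikes from the thing itself.
- masks_of(camera, target): "region" (400x640 bool, what is visible of it) and "location" ([column, row] in pixels, amid what is visible of it).
- tip_of(camera, target): "location" ([column, row] in pixels: a listed point, or the origin of a listed thing).
The state is a dict: "time_s": time; "joints": joint angles; "dq": joint speeds; "effort": joint torques, N m; "tool_pos": TCP position; "orientation": TCP orientation; "wrist_force": force on the tool from outside, world axes, zero at the start; "torque": the same for the moment, N m; "width": finger opening in m; "gripper_force": force on a finger pad.
Only numpy, scipy, OpenCV 4.12 (cv2) and the standard library are available. Lean on these libraries where they do the work, as an engineer would, in place of code of your own. Each camera call takes 0.05 s, during which the arm holds its last target. There are 200 camera calls.

## Working session

There is one attempt and no reset: what is moved stays moved. The work goes in short steps, Python scripts to look and compute and a shell command to move; the robot and the scene stay as the last step left them, time stands still between calls to the robot, and variables do not carry over. Pictures are saved under pics/ and viewed, at most 10 in all, crops included, and the job is handed in when it is done.

```bash
mkdir -p pics; cat > h.py <<'E'
import numpy as np, cv2
from workcell import *
def ray(cam,px,P=None):
    P=P or camera_params(cam); K=np.array(P["mtx"]);T=np.array(P["pose"])
    x=(px[0]-K[0,2])/K[0,0]; y=(px[1]-K[1,2])/K[1,1]
    if cam=="wrist":
        r=np.hypot(x,y); s=np.sin(r)/r if r>1e-9 else 1
        d=np.array([x*s,-y*s,-np.cos(r)])
    else: d=np.array([x,-y,-1.])
    return T[:3,3],T[:3,:3]@d
def atz(cam,px,z,P=None):
    o,d=ray(cam,px,P); return o+d*(z-o[2])/d[2]
def proj(cam,p,P=None):
    P=P or camera_params(cam); K=np.array(P["mtx"]);T=np.array(P["pose"])
    q=T[:3,:3].T@(np.array(p)-T[:3,3]); x,y,z=q[0],-q[1],-q[2]
    if cam=="wrist":
        r=np.hypot(x,y);t=np.arctan2(r,z); k=t/max(r,1e-9); u,v=x*k,y*k
    else: u,v=x/z,y/z
    return [K[0,0]*u+K[0,2],K[1,1]*v+K[1,2]]
def save(cam,name):
    im=capture(cam); cv2.imwrite("pics/"+name,im[:,:,::-1]); return im
E
python3 - <<'E'
from h import *
np.set_printoptions(precision=4,suppress=True)
a=capture("top");
Z=dict(lid_grip=.046,canister_a_mouth=.094,garlic_center=.03,lime_center=.025,lemon_b=0,peeler=0,kitchen_timer=0)
for n,z in Z.items():
    for d in tip_of("top",n)[:4]: print(n,round(d["conf"],2),d["location"],atz("top",d["location"],z))
b=capture("scene")
for n,z in Z.items():
    for d in tip_of("scene",n)[:4]: print("S",n,round(d["conf"],2),d["location"],atz("scene",d["location"],z))
cv2.imwrite("pics/a.png",a[:,:,::-1]);cv2.imwrite("pics/b.png",b[:,:,::-1])
s=sense();print(s["tool_pos"],s["orientation"],s["time_s"],grip_depth)
E
```

```text
lid_grip 0.63 [212.3, 211.7] [0.5012 0.2709 0.046 ]
garlic_center 0.53 [308.1, 203.3] [ 0.5313 -0.0088  0.03  ]
lime_center 0.59 [417.8, 216.8] [ 0.4969 -0.3344  0.025 ]
lime_center 0.51 [378.3, 207.6] [ 0.5222 -0.2175  0.025 ]
lime_center 0.5 [389.0, 253.1] [ 0.3887 -0.2498  0.025 ]
lime_center 0.49 [418.8, 249.6] [ 0.4005 -0.3373  0.025 ]
lemon_b 0.51 [213.7, 213.9] [0.4956 0.2801 0.    ]
peeler 0.55 [208.2, 162.9] [0.6523 0.3028 0.    ]
kitchen_timer 0.34 [312.9, 206.6] [ 0.523  -0.0223  0.    ]
S lid_grip 0.93 [256.4, 275.1] [0.5003 0.2687 0.046 ]
S canister_a_mouth 0.88 [322.0, 210.1] [ 0.5291 -0.0202  0.094 ]
S lime_center 0.53 [390.2, 197.6] [ 0.498  -0.3296  0.025 ]
S lime_center 0.37 [393.0, 232.8] [ 0.3685 -0.1314  0.025 ]
S lemon_b 0.85 [263.4, 239.8] [0.6677 0.0759 0.    ]
S kitchen_timer 0.62 [385.9, 188.8] [ 0.5763 -0.4316  0.    ]
[ 0.2751 -0.6164  0.2313] [ 0.9781  0.2084 -0.     -0.    ] 0.8 0.0187
```

View pics/a.png

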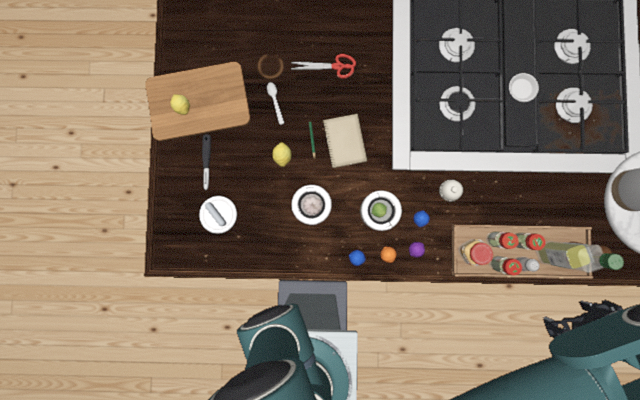

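View pics/b.png

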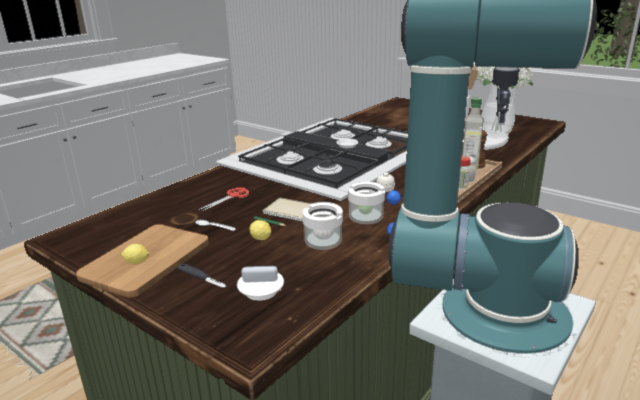

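The top view shows the garlic canister at (311,205), the lime canister at (380,210) and the lid at (217,214) with its bar running diagonally. The scene view shows the same, with the lid at (260,283). I'm moving over the garlic canister for a close look with the wrist camera.

```bash
python3 -m handwheel '[[20,-22,-10,0,1],[30,-33,-10,0,1],[30,-33,-10,0,1],[30,-33,-10,0,1],[30,-33,-10,0,1],[30,-33,-10,0,1],[30,-33,-10,0,1],[30,-33,0,0,1]]'; python3 -m handwheel '[[30,-33,0,0,1],[30,-33,0,0,1],[30,-33,0,0,1],[30,-33,0,0,1],[30,-33,0,0,1],[30,-33,0,0,1],[0,0,0,0,1],[0,0,0,0,1]]'
python3 - <<'E'
from h import *
np.set_printoptions(precision=4,suppress=True)
P=camera_params("wrist");im=save("wrist","w1.png")
print(P["mtx"],P["pose"])
for n,z in dict(lid_grip=.046,canister_a_mouth=.094,garlic_center=.03,lime_center=.025,kitchen_timer=0).items():
    for d in tip_of("wrist",n)[:4]: print(n,round(d["conf"],2),d["location"],atz("wrist",d["location"],z,P))
E
```

```text
time_s: 1.6
tool_pos: [0.3823, -0.2901, 0.303]
orientation: [0.978, 0.208, 0.001, 0.001]
wrist_force: [-0.2, -0.2, -0.7]
width: 0.0851
gripper_force: 0.0
time_s: 2.4
tool_pos: [0.4658, -0.0367, 0.3013]
orientation: [0.978, 0.21, -0.0, 0.0]
wrist_force: [0.6, 0.0, 0.2]
width: 0.0854
gripper_force: 0.0
[[309.7069   0.     317.8382]
 [  0.     309.7069 198.1881]
 [  0.       0.       1.    ]] [[ 0.4097  0.865   0.2898  0.5403]
 [-0.9122  0.3883  0.1306 -0.0031]
 [ 0.0005 -0.3178  0.9481  0.4442]
 [ 0.      0.      0.      1.    ]]
lid_grip 0.89 [132.3, 65.6] [0.4917 0.2634 0.046 ]
canister_a_mouth 0.88 [325.4, 117.6] [ 0.5236 -0.02    0.094 ]
lime_center 0.91 [458.8, 262.2] [ 0.4056 -0.3246  0.025 ]
lime_center 0.86 [417.6, 256.3] [ 0.388 -0.247  0.025]
lime_center 0.78 [490.0, 224.5] [ 0.4868 -0.3393  0.025 ]
lime_center 0.72 [443.3, 178.8] [ 0.5158 -0.2179  0.025 ]
kitchen_timer 0.72 [539.3, 191.2] [ 0.582  -0.4268  0.    ]
```

View pics/w1.png

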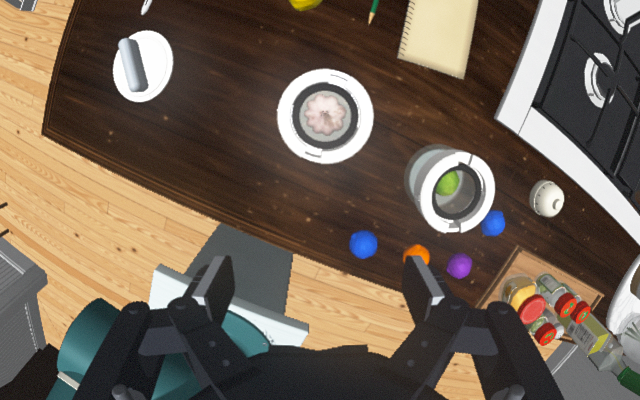

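The wrist view shows the open canister with the garlic at (325,117), the lime's canister at (448,190) and the lid at (142,66) with its bar. I'll rectify the collar and the lid to read their angles.

```bash
cat >> h.py <<'E'
def ortho(im,cam,P,c,z,half=.07,n=400):
    # image: columns = world +y to the left, rows = +x up
    g=np.linspace(half,-half,n); M=np.zeros((n,n,2),np.float32)
    for i,dx in enumerate(g):
        for j,dy in enumerate(g): M[i,j]=proj(cam,[c[0]+dx,c[1]+dy,z],P)
    return cv2.remap(im,M,None,cv2.INTER_CUBIC)
E
python3 - <<'E'
from h import *
im=cv2.imread("pics/w1.png");P=camera_params("wrist")
a=ortho(im,"wrist",P,(.5236,-.020),.094);b=ortho(im,"wrist",P,(.4965,.2665),.060)
cv2.imwrite("pics/o1.png",np.hstack([a,b]))
E
```

```text
(no output)
```

View pics/o1.png

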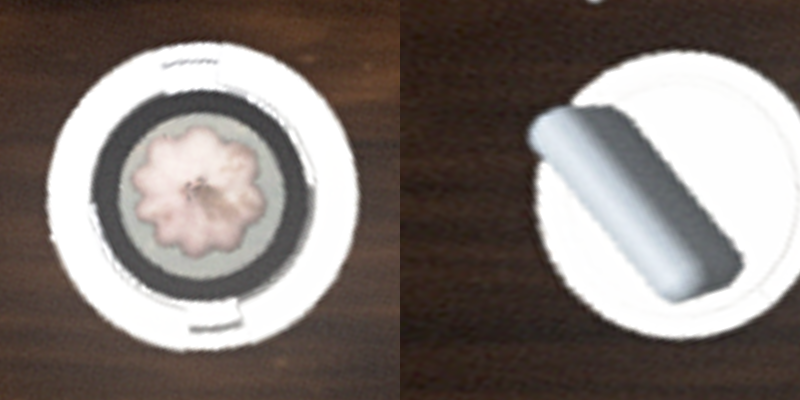

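The slot axis is at about 0.10 rad from world x, with the mouth near (0.524,-0.021). The lid bar is at about 0.70 rad, near (0.493,0.262). I'm moving above the lid and turning the wrist so joint 6 has range left for the twist.

```bash
for i in 1; do python3 -m handwheel '[[10,-18,3,0,1],[21,-37,7,0,1],[21,-37,7,0,1],[21,-37,7,0,1],[21,-37,7,0,1],[21,-37,7,0,1],[21,-37,7,0,1],[12,-23,5,0,1]]'; python3 -m handwheel '[[0,0,0,-0.14,1],[0,0,0,-0.14,1],[0,0,0,-0.14,1],[0,0,0,-0.14,1],[0,0,0,-0.14,1],[0,0,0,-0.14,1],[0,0,0,-0.14,1],[0,0,0,-0.14,1]]';python3 -m handwheel '[[0,0,0,-0.14,1],[0,0,0,-0.14,1],[0,0,0,-0.14,1],[0,0,0,-0.14,1],[0,0,0,-0.14,1],[0,0,0,-0.14,1],[0,0,0,-0.14,1],[0,0,0,-0.14,1]]';python3 -m handwheel '[[0,0,0,-0.14,1],[0,0,0,-0.14,1],[0,0,0,-0.14,1],[0,0,0,-0.14,1],[0,0,0,-0.14,1],[0,0,0,-0.14,1],[0,0,0,-0.14,1],[0,0,0,-0.14,1]]';python3 -m handwheel '[[0,0,0,-0.06,1],[0,0,0,0,1],[0,0,0,0,1]]';done
python3 - <<'E'
from h import *
np.set_printoptions(precision=4,suppress=True)
P=camera_params("wrist");im=save("wrist","w2.png")
s=sense();print(s["joints"],s["tool_pos"],s["orientation"])
for d in tip_of("wrist","lid_grip")[:2]: print(round(d["conf"],2),d["location"],atz("wrist",d["location"],.046,P),atz("wrist",d["location"],.066,P))
a=ortho(im[:,:,::-1],"wrist",P,(.493,.262),.066);b=ortho(im[:,:,::-1],"wrist",P,(.493,.262),.026)
cv2.imwrite("pics/o2.png",np.hstack([a,b]))
E
```

```text
time_s: 3.5
tool_pos: [0.4937, 0.2649, 0.2505]
orientation: [0.978, 0.208, -0.0, -0.0]
wrist_force: [1.0, -0.3, 0.6]
width: 0.0857
gripper_force: 0.0
time_s: 4.3
tool_pos: [0.494, 0.2623, 0.2513]
orientation: [0.716, 0.698, -0.0, 0.0]
wrist_force: [0.0, -0.3, 0.4]
width: 0.0855
gripper_force: 0.0
time_s: 5.1
tool_pos: [0.494, 0.2623, 0.2513]
orientation: [0.236, 0.972, -0.0, -0.0]
wrist_force: [-0.2, -0.2, 0.6]
width: 0.0856
gripper_force: 0.0
time_s: 5.9
tool_pos: [0.494, 0.2623, 0.2513]
orientation: [-0.316, 0.949, 0.0, 0.0]
wrist_force: [-0.9, -0.1, 0.2]
width: 0.0857
gripper_force: 0.0
time_s: 6.2
tool_pos: [0.4939, 0.2626, 0.2513]
orientation: [-0.341, 0.94, -0.0, -0.0]
wrist_force: [0.2, -0.3, 0.1]
width: 0.0855
gripper_force: 0.0
[ 0.4433 -0.1413  1.6643 -0.      1.6185 -1.8231] [0.4938 0.2627 0.2513] [-0.3408  0.9401 -0.     -0.    ]
0.73 [320.2, 168.7] [0.4915 0.2642 0.046 ] [0.4881 0.2611 0.066 ]
```

View pics/o2.png

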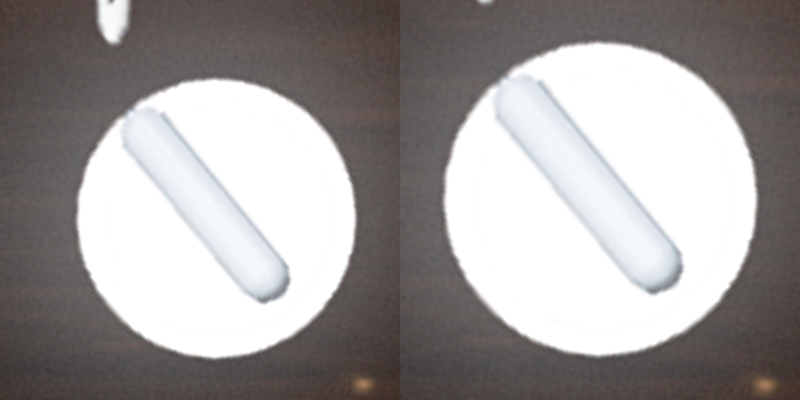

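The lid is centred beneath the tool with its bar at about 0.67 rad. I'm going down and gripping it gently, then I'll lift it.

```bash
python3 -m handwheel '[[2,0,20,0.025,1],[0,0,40,0,1],[0,0,45,0,1],[0,0,45,0,1],[0,0,35,0,1],[0,0,20,0,1],[0,0,10,0,1],[0,0,4,0,1]]' 40; python3 -m handwheel '[[0,0,0,0,1],[0,0,0,0,-1],[0,0,0,0,-1],[0,0,0,0,-1],[0,0,0,0,-1],[0,0,0,0,-1],[0,0,0,0,-1],[0,0,0,0,-1]]' 50
```

```text
time_s: 7.1
tool_pos: [0.492, 0.2616, 0.0318]
orientation: [-0.33, 0.944, -0.0, -0.0]
wrist_force: [0.1, 0.6, 0.4]
width: 0.0855
gripper_force: 0.0
time_s: 7.9
tool_pos: [0.4922, 0.2618, 0.0326]
orientation: [-0.33, 0.944, 0.0, 0.0]
wrist_force: [-1.6, -1.8, 6.5]
width: 0.0193
gripper_force: 50.8
```

```bash
python3 -m handwheel '[[0,0,-10,0,-1],[0,0,-25,0,-1],[0,0,-40,0.14,-1],[0,0,-45,0.14,-1],[0,0,-45,0.145,-1],[0,0,-40,0.145,-1],[0,0,-15,0,-1],[0,0,0,0,-1]]'; python3 -m handwheel '[[-8,-20,0,0,-1],[-15,-42,0,0,-1],[-15,-42,0,0,-1],[-15,-42,0,0,-1],[-15,-42,0,0,-1],[-15,-42,0,0,-1],[-12,-40,0,0,-1],[-8,-25,0,0,-1]]'; python3 -m handwheel '[[0,0,0,0,-1],[0,0,0,0,-1],[0,0,0,0,-1]]'
python3 - <<'E'
from h import *
np.set_printoptions(precision=4,suppress=True)
P=camera_params("wrist");im=save("wrist","w3.png")
s=sense();print(s["joints"],s["tool_pos"],s["orientation"],s["width"],P["pose"])
for n,z in dict(lid_grip=s["tool_pos"][2]+.014,canister_a_mouth=.094).items():
    for d in tip_of("wrist",n)[:2]: print(n,round(d["conf"],2),d["location"],atz("wrist",d["location"],z,P))
cv2.imwrite("pics/w3c.png",im[:,:,::-1]);np.save("P3.npy",P)
E
```

```text
time_s: 8.7
tool_pos: [0.4925, 0.2619, 0.2543]
orientation: [-0.053, 0.999, 0.001, 0.001]
wrist_force: [-0.3, -0.3, -2.9]
width: 0.0198
gripper_force: 49.9
time_s: 9.5
tool_pos: [0.625, -0.0238, 0.2489]
orientation: [-0.052, 0.999, 0.0, -0.002]
wrist_force: [-0.9, 0.7, -1.8]
width: 0.0193
gripper_force: 49.8
time_s: 9.8
tool_pos: [0.6245, -0.0204, 0.2509]
orientation: [-0.052, 0.999, 0.0, -0.001]
wrist_force: [-0.1, 0.4, -1.5]
width: 0.019
gripper_force: 49.9
[-0.0733  0.0035  1.5268  0.0001  1.6125 -1.7491] [ 0.6245 -0.0202  0.2514] [-0.0525  0.9986  0.0001 -0.0006] 0.01965989176286704 [[-0.1048 -0.9431 -0.3155  0.5431]
 [ 0.9945 -0.0992 -0.0337 -0.0289]
 [ 0.0004 -0.3173  0.9483  0.3939]
 [ 0.      0.      0.      1.    ]]
lid_grip 0.61 [316.9, 270.4] [ 0.6226 -0.021   0.2654]
canister_a_mouth 0.67 [326.0, 80.4] [ 0.5251 -0.0229  0.094 ]
canister_a_mouth 0.6 [319.9, 275.2] [ 0.7346 -0.0063  0.094 ]
```

View pics/w3.png

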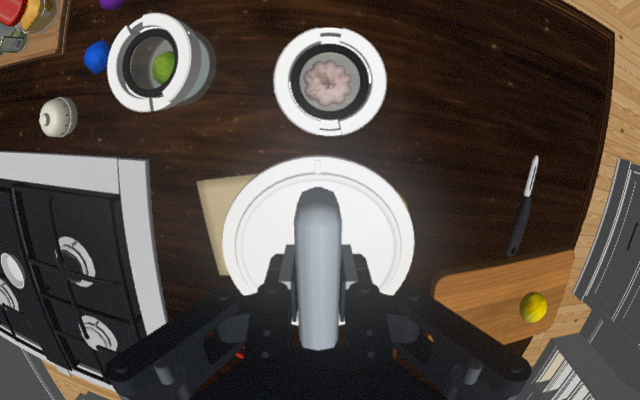

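The wrist view shows the garlic canister at (330,82) with both slots, and the held lid at (318,245) with an alignment tick at (317,163). I'll fit circles to the lid and to the collar in this one picture, so the camera bias cancels.

```bash
python3 - <<'E'
from h import *
np.set_printoptions(precision=4,suppress=True)
P=np.load("P3.npy",allow_pickle=True).item();im=cv2.imread("pics/w3.png")
from scipy.optimize import least_squares
def fit(c,z,ang,thr=150):
    # radial outermost bright->dark edge
    g=cv2.cvtColor(im,cv2.COLOR_BGR2GRAY).astype(np.float32);pts=[]
    for a in ang:
        r=np.arange(.046,.064,.0002)
        q=np.array([proj("wrist",[c[0]+t*np.cos(a),c[1]+t*np.sin(a),z],P) for t in r],np.float32)
        v=cv2.remap(g,q[None],None,cv2.INTER_LINEAR)[0]
        i=np.where((v[:-1]>thr)&(v[1:]<=thr))[0]
        if len(i): pts.append([c[0]+r[i[-1]]*np.cos(a),c[1]+r[i[-1]]*np.sin(a)])
    p=np.array(pts); f=lambda x:np.hypot(p[:,0]-x[0],p[:,1]-x[1])-x[2]
    s=least_squares(f,[*c,.0545],loss="soft_l1",f_scale=.0005); return s.x,len(p),np.sqrt(np.mean(s.fun**2))
m=fit((.5245,-.021),.094,np.linspace(0,6.28,90));print("mouth",m)
l=fit((.6245,-.0202),.2448,np.pi+np.linspace(-1.3,1.3,60));print("lid",l)
a=ortho(im,"wrist",P,m[0][:2],.094);b=ortho(im,"wrist",P,l[0][:2],.2448)
for o in(a,b): cv2.circle(o,(200,200),int(.0545/.14*399),(0,0,255),1)
cv2.imwrite("pics/o3.png",np.hstack([a,b]))
E
```

```text
mouth (array([ 0.5246, -0.0192,  0.0538]), 90, np.float64(0.00032057649770201143))
lid (array([ 0.6253, -0.0206,  0.0544]), 52, np.float64(0.0013698127707096885))
```

View pics/o3.png

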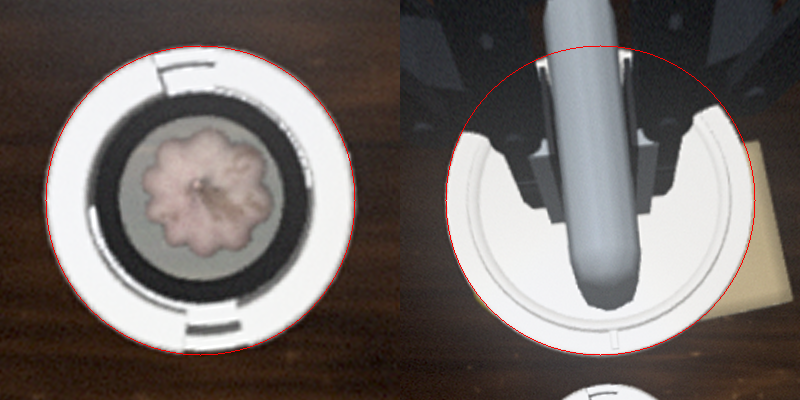

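The lid sits within 1 mm of the TCP. Its tick and the slots are both at about 0.10 rad, so they are aligned. I'm moving above the mouth and going down to just above contact.

```bash
python3 -m handwheel '[[15,2,0,0,-1],[30,3,0,0,-1],[30,3,0,0,-1],[20,2,0,0,-1],[5,1,0,0,-1],[0,0,0,0,-1],[0,0,0,0,-1]]'; python3 -m handwheel '[[0,0,15,0,-1],[0,0,30,0,-1],[0,0,35,0,-1],[0,0,25,0,-1],[0,0,12,0,-1],[0,0,4,0,-1],[0,0,0,0,-1],[0,0,0,0,-1]]'
```

```text
time_s: 10.65
tool_pos: [0.5249, -0.0202, 0.2524]
orientation: [-0.052, 0.999, -0.0, 0.0]
wrist_force: [0.9, -0.7, -2.0]
width: 0.0194
gripper_force: 49.9
time_s: 11.45
tool_pos: [0.525, -0.0205, 0.1325]
orientation: [-0.052, 0.999, -0.0, 0.001]
wrist_force: [0.6, 0.5, -0.9]
width: 0.0194
gripper_force: 49.9
```

```bash
python3 -m handwheel '[[1.2,0.7,0,0,-1],[0,0,3,0,-1],[0,0,3,0,-1],[0,0,2,0,-1],[0,0,0,0,-1]]'; python3 -m handwheel '[[0,0,2,0,-1],[0,0,2,0,-1],[0,0,2,0,-1],[0,0,0,0,-1]]'; python3 - <<'E'
from h import *
save("wrist","w4.png")
E
```

```text
time_s: 11.95
tool_pos: [0.5229, -0.0199, 0.1229]
orientation: [-0.052, 0.999, 0.0, -0.0]
wrist_force: [0.1, -0.7, -1.6]
width: 0.0197
gripper_force: 49.9
time_s: 12.35
tool_pos: [0.523, -0.0199, 0.1169]
orientation: [-0.052, 0.999, 0.0, -0.0]
wrist_force: [0.3, 0.2, -1.5]
width: 0.0196
gripper_force: 49.9
```

View pics/w4.png

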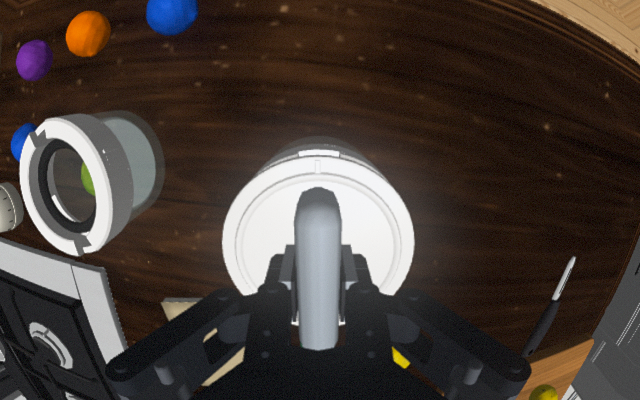

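The lid covers the collar with its tick at the slot (318,165). It has passed lip height with no force, so the lugs are in the slots. I'm pressing down now.

```bash
python3 -m handwheel '[[0,0,2,0,-1],[0,0,2,0,-1],[0,0,2,0,-1],[0,0,2,0,-1],[0,0,0,0,-1]]' 80; python3 -m handwheel '[[0,0,1,0,-1],[0,0,1,0,-1],[0,0,1,0,-1],[0,0,0,0,-1]]'
```

```text
time_s: 12.9
tool_pos: [0.5233, -0.0199, 0.1096]
orientation: [-0.052, 0.999, -0.0, 0.0]
wrist_force: [-2.9, -0.2, 6.7]
width: 0.0188
gripper_force: 82.6
time_s: 13.3
tool_pos: [0.5233, -0.0199, 0.1069]
orientation: [-0.052, 0.999, -0.0, 0.0]
wrist_force: [-2.6, 0.4, 8.7]
width: 0.0188
gripper_force: 82.9
```

```bash
python3 -m handwheel '[[0,0,1,0,-1],[0,0,0.5,0,-1],[0,0,0,0,-1],[0,0,0,0,-1]]'
```

```text
time_s: 13.7
tool_pos: [0.5233, -0.0199, 0.1067]
orientation: [-0.052, 0.999, -0.0, 0.001]
wrist_force: [-11.1, -0.3, 21.5]
width: 0.0188
gripper_force: 85.1
```

Fully down. I'm easing the sideways load and turning clockwise.

```bash
python3 -m handwheel '[[0.7,0,-0.3,0,-1],[0,0,0,0.05,-1],[0,0,0,0.1,-1],[0,0,0,0.1,-1],[0,0,0,0,-1]]'; python3 - <<'E'
from workcell import sense
import numpy as np
s=sense();print(np.round(s["torque"],2),s["joints"][5])
E
```

```text
time_s: 14.2
tool_pos: [0.5233, -0.02, 0.1067]
orientation: [0.075, 0.997, -0.0, 0.001]
wrist_force: [-0.8, -0.3, 13.6]
width: 0.0193
gripper_force: 83.7
[ 0.08  0.29 -0.14] -1.5072598053604611
```

```bash
python3 -m handwheel '[[0,0,0,0.14,-1],[0,0,0,0.14,-1],[0,0,0,0.14,-1],[0,0,0,0.14,-1],[0,0,0,0.14,-1],[0,0,0,0.14,-1],[0,0,0,0.14,-1],[0,0,0,0,-1]]'; python3 -m handwheel '[[0,0,0,0.1,-1],[0,0,0,0.06,-1],[0,0,0,0.03,-1],[0,0,0,0,-1],[0,0,0,0,-1]]';  python3 - <<'E'
from workcell import sense
import numpy as np
s=sense();print(np.round(s["torque"],2),s["joints"][5],2*np.arctan2(s["orientation"][1],s["orientation"][0])-np.pi)
E
```

```text
time_s: 15.0
tool_pos: [0.5235, -0.0201, 0.1067]
orientation: [0.536, 0.844, 0.001, 0.002]
wrist_force: [0.5, -0.3, 12.6]
width: 0.0191
gripper_force: 83.6
time_s: 15.5
tool_pos: [0.5236, -0.0201, 0.1068]
orientation: [0.612, 0.791, 0.001, 0.002]
wrist_force: [2.3, 0.1, 12.6]
width: 0.0191
gripper_force: 83.5
[-0.13 -0.16  0.05] -0.3409070700573605 -1.3167928088072993
```

```bash
python3 -m handwheel '[[0,0,0,0.02,-1],[0,0,0,0.02,-1],[0,0,0,0,-1],[0,0,0,0,-1]]';  python3 - <<'E'
from workcell import sense
import numpy as np
s=sense();print(np.round(s["torque"],2),s["joints"][5],2*np.arctan2(s["orientation"][1],s["orientation"][0])-np.pi)
E
```

```text
time_s: 15.9
tool_pos: [0.5242, -0.0201, 0.1069]
orientation: [0.627, 0.779, 0.001, 0.002]
wrist_force: [8.4, -1.0, 9.7]
width: 0.0189
gripper_force: 83.5
[-0.12 -1.33  0.67] -0.3014462875892542 -1.3561892282915005
```

The stop is reached: torque is rising at about 1.46 rad turned. I'm easing off the torque, letting the lid rise into the pocket, releasing it and lifting clear.

```bash
python3 -m handwheel '[[0,0,0,-0.02,-1],[0,0,-1.5,0,-1],[0,0,-1.5,0,-1],[0,0,-1,0,-1],[0,0,0,0,-1]]'; python3 -m handwheel '[[0,0,0,0,-0.3],[0,0,0,0,0],[0,0,0,0,0.5],[0,0,0,0,1],[0,0,0,0,1],[0,0,0,0,1],[0,0,0,0,1]]'; python3 -m handwheel '[[0,0,-15,0,1],[0,0,-35,0,1],[0,0,-45,0,1],[0,0,-40,0,1],[0,0,-10,0,1],[0,0,0,0,1],[0,0,0,0,1]]'
python3 - <<'E'
from h import *
np.set_printoptions(precision=4,suppress=True)
P=camera_params("wrist");im=save("wrist","w5.png");z=.1246+.020
b=im[:,:,::-1];o=[ortho(b,"wrist",P,(.5245,-.020),.094+.0105-.020+.026 if i else .1505) for i in(0,1)]
for d in tip_of("wrist","lid_grip")[:1]: print(d["conf"],atz("wrist",d["location"],.1245,P))
cv2.imwrite("pics/o5.png",np.hstack([cv2.resize(b[:, :],(480,300)),cv2.resize(o[0],(300,300))]))
E
```

```text
time_s: 16.4
tool_pos: [0.5239, -0.02, 0.1103]
orientation: [0.62, 0.785, 0.001, 0.002]
wrist_force: [8.7, 0.6, 4.6]
width: 0.0189
gripper_force: 82.3
time_s: 17.1
tool_pos: [0.5224, -0.0199, 0.1091]
orientation: [0.62, 0.785, 0.0, -0.0]
wrist_force: [0.0, 0.9, 0.1]
width: 0.0851
gripper_force: 0.0
time_s: 17.8
tool_pos: [0.5221, -0.0199, 0.2533]
orientation: [0.62, 0.785, -0.0, -0.0]
wrist_force: [0.6, -0.8, -0.7]
width: 0.0857
gripper_force: 0.0
0.91 [ 0.5239 -0.0222  0.1245]
```

View pics/o5.png

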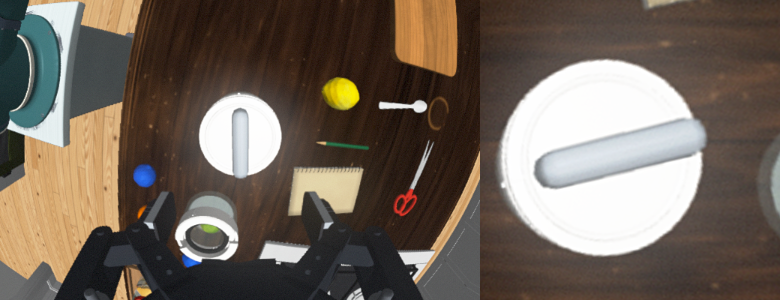

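The lid sits level and centred on the garlic canister with its bar at about -1.36 rad, which is about 1.46 rad from the slots. The lime's canister is open and the gripper is clear, so I'm handing in.

```bash
python3 -c "
from workcell import *
print(job_done())"
```

```text
the job is handed in; nothing more can be done
None
```

I locked the lid on the garlic canister by turning it clockwise to its stop, about 1.46 rad from the slots, then let go, left the lime's canister open and handed the job in at about 18 s; the lid's final height was not measured directly, and no verdict came back.

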